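# Feel the splitter's throat with a feeler gauge

### The job

Take the flat steel feeler gauge (the tool with the flat rectangular wooden handle) out of the wooden tool block and slide its blade straight down into the V-shaped throat between the two steel plates of the leather splitter until it drags snugly, at about 5 newtons of downward push. Stop there without forcing it, and finish with the gauge still gripped and held upright at that depth; do not let go. Leave the other tools in the block and the other things on the bench where they are.

Things in the scene. Friction and masses are not known exactly. Their poses are not given: they have to be found in the camera images.
- gauge: Loose feeler gauge, 110 g, upright in one of the block's three slots (which varies). Straight steel blade 4 mm thick (its x), 20 mm wide (its y), z = 0 to 100 mm; above it a dark flat rectangular wooden handle 20 (x) by 36 (y) mm, z = 100 to 155 mm. Origin: centre of the blade's lower end, 25 mm above the bench at the start; z up to the handle. Half a turn about z makes no difference.
- gauge_grip (a point): Point to grip, inside the gauge's handle, 127 mm above the blade's lower end, on its axis.
- tool_block: Fixed light wooden block 75 (x) by 180 (y) by 75 (z) mm, on either side of the bench, yaw up to 0.35 rad. Origin: centre of its underside. Three equal slots in its top at y = -60, 0, 60 mm, each 5.5 (x) by 21.5 (y) mm, 50 mm deep; the gauge (its x along the block's x) and two other tools stand in them with about 1 mm play.
- splitter: Fixed grey leather splitter on the other side of the bench, yaw up to 0.35 rad: base 220 (x) by 100 (y) by 15 (z) mm, end blocks 84 mm high at x = +-95 mm, brass thumb screw at its +x end. Origin: centre of its underside. Between the end blocks a head carrying two upright steel plates floats along x, up to 7 mm each way, weakly centred (0.3 N/mm).
- throat_mouth (a point): Centre of the top of the throat between the plates, 90 mm above the bench; moves with the head. The gap (across the splitter's x) is here 9.5 to 11.5 mm, set by a screw, not known, and narrows evenly over 60 mm of depth to 0.5 to 2.5 mm, where the plates end; the base is 75 mm below. Above, lips flared at 45 degrees widen it to 24 mm at 97 mm above the bench.
- fixed_plate: Steel plate on the -x side of the throat, 8 mm thick, 60 mm wide (y), leaning 4.3 degrees, fixed to the floating head. Origin: that of the splitter when the head is centred. The blade first touches both plates when its end is 37 to 50 mm below the throat's top; friction coefficient about 0.5 to 0.7.
- sprung_plate: Steel plate on the +x side, the other's mirror image, backed by springs (4.5 N/mm) that yield up to 6 mm towards +x. Origin: as the fixed plate's, 0 to 2 mm farther in +x. After first touch each mm deeper adds about 0.6 to 0.7 N on each plate and 0.7 to 1 N of downward push; 5 N comes 5 to 9 mm deeper.
- punch: Bystander standing in the tool block: round light wooden handle 25 mm across, steel shank 20 by 4 mm, 135 mm long. Origin: lower end.
- creaser: Bystander standing in the tool block: round bulging wooden handle 30 mm across with a brass collar, steel shank 20 by 4 mm, 150 mm long. Origin: lower end.
- spray: Bystander: white bottle with blue cap, 72 mm across, 190 mm high, at the back of the bench. Origin: underside.
- wax_tin: Bystander: low aluminium tin, 70 mm across, 30 mm high. Origin: underside.
- weight: Bystander: knobbed brass weight, 44 mm across, 58 mm high, between block and splitter. Origin: underside.
- mallet: Bystander: hammer with wooden handle lying on the right side of the bench.
- awl: Bystander: awl with wooden handle lying on the left side of the bench.
Mind the look-alikes: they are no part of the job. What is shaped like the gauge but blue or purple is not meant.

How it is judged:
On the way, in this order (a step that is already met when the one before it is completed fails the run):
1. the gauge is gripped and lifted clear of the tool block (height (world z) of gauge above 0.085 m and contact force between the fingers and gauge above 2 N), for 0.1 s.
2. the blade's end is in the throat, at least 15 mm below its top (z of gauge in the frame of throat_mouth below -0.015 m and horizontal distance between gauge and throat_mouth below 0.022 m), for 0.1 s.
At the end, for the whole second after the job is handed in: Gauge still gripped (over 3 N), upright within 0.12 rad, in line with the throat within 0.15 rad and still; the blade's end 30 to 68 mm below the top of the throat, within 20 mm of its middle, bearing on each plate with 2 to 8 N (snug, not jammed) (contact force between gauge and fixed_plate between 2 and 8 N and contact force between gauge and sprung_plate between 2 and 8 N and contact force between the fingers and gauge above 3 N and angle between gauge's own z axis and vertical below 0.12 rad and angle between the x axis of gauge and the x axis of splitter, either way round below 0.15 rad and z of gauge in the frame of throat_mouth between -0.068 and -0.03 m and horizontal distance between gauge and throat_mouth below 0.02 m and linear speed of gauge below 0.01 m/s); the arm keeps its last pose, push and grip.
It fails at once if the blade is forced: more than 22 N on a plate (contact force between gauge and fixed_plate above 22 N or contact force between gauge and sprung_plate above 22 N).
It fails at once if a bystander is moved by more than 30 mm (distance of any of punch, creaser, spray, wax_tin, weight, mallet, awl from where it was at the start of the episode above 0.03 m).
It also fails if it takes over 42 s, if anything falls off the work surface, if the arm or the gripper's body presses on something with over 40 N, if the wrist force passes 120 N, or if a joint passes its speed limit or range.

### The arm

A 6-joint arm with a two-finger parallel gripper is mounted at the origin on the work surface. World frame = base frame: x ahead of the robot, y to its left, z up, the work surface at z = 0. Lengths are in m, angles in rad, forces in N, time in s.
With the tool pointing down it reaches from about 0.35 to 0.775 m from the base axis. Payload 7.3 kg.
Tool frame: the origin (TCP) lies between the finger pads; the fingertips stand 17 mm ahead of it and the grasp point (between the pads) lies 2 mm behind it; z points along the fingers, y is the direction in which the jaws open and shut (so a half turn about z gives the same grasp; the last joint's range is limited). The gripper opens to 92 mm and grips with 3 to 60 N. Pads are 19 mm wide; open, the fingers measure 130 mm over their backs; the gripper's body (75 mm by 190 mm) begins 47 mm behind the grasp point.
Start: joints at [1.105, 0.342, 1.524, -0, 1.275, -0.146], TCP at [0.165, 0.498, 0.244] pointing down, gripper open.
Joint ranges: [-2.53, 2.53], [-0.77, 2.02], [0.04, 2.7], [-1, 4.14], [0.28, 2.66], [-3.11, 3.11]. Speed limits (rad/s): [2.57, 2.57, 3.14, 3.14, 3.14, 3.14].

### API

Orientations are given as [roll, pitch, yaw] about the fixed x, y, z axes, in that order (R = Rz(yaw) Ry(pitch) Rx(roll)).
In Python, from cell import sensors, vision, hand_in gives the robot as it stands.
- The arm moves only by the tool step_arm, never from a script. Its argument "series" is a list of rows, each a list of 5 numbers: the opening, from 0 (shut) to 1 (fully open), then the shift along the world's x, y, z each as a share of 25 mm, from -1 to 1, then the turn about the world's z as a share of 0.08 rad, from -1 to 1. A call has 1 to 12 rows; each row shifts and turns the commanded pose from where the row before left it; what a row does not reach is not made up. A row lasts 1/10 s, in which the tool goes at most 50 mm and 8.59 degrees, less where a joint would pass 70% of its speed; a pose out of reach is approached as far as the arm can. A call with a number of a shift or a turn outside -1 to 1 is refused whole. A call with a gripper value outside its range is refused whole. The fingers move at their own pace and stop on an object; "squeeze" is the grip in N (left out, the last holds). Time passes only in rows, so rows that do not move let the fingers close. It gives the time, the measured TCP pose, the force and the opening at its end, in the units of the state.
- sensors.observe(): the state, without advancing time (a new reading comes with each control period).
- vision.read_camera(name): name is "side" or "top"; returns a dict with "pixels" (384x512x3 uint8, blue, green, red), "range_z" (384x512 float32, m along the optical axis (not along the pixel's ray), 0 where there is no reading), "camera_matrix" (3x3 intrinsics, pixels), "pose" (4x4, takes a point from camera to world coordinates). Camera axes: x right, y down, z forward; pixel columns grow to the right and rows downward; lengths in m; the calibration is good to about 2 mm. A picture is of the moment at which its call begins.
- hand_in(): hands the job in, once; it reports no verdict.
The state is a dict: "time": time; "qpos": joint angles; "qvel": joint speeds; "joint_efforts": joint torques, N m; "tool_pos": TCP position; "tool_rot": TCP orientation; "contact_force": force on the tool from outside, world axes, zero at the start; "torque": the same for the moment, N m; "opening": finger opening in m.
Only numpy, scipy, OpenCV 4.12 (cv2) and the standard library are available. Lean on these libraries where they do the work, as an engineer would, in place of code of your own. Each camera call takes 0.05 s, during which the arm holds its last target.

## Working session

There is one attempt and no reset: what is moved stays moved. The work goes in short steps, Python scripts to look and compute and a tool call to move; the robot and the scene stay as the last step left them, time stands still between calls to the robot, and variables do not carry over. Pictures are saved under pics/ and viewed, and the job is handed in when it is done.

Besides the shell and the picture viewer there is one more tool, called after "Call:" as name(argument=value, ...), one argument or row to a line, values as JSON. step_arm: Moves the arm, as the interface text tells. Its arguments: {"type":"object","properties":{"series":{"type":"array","items":{"type":"array","items":{"type":"number","minimum":-1,"maximum":1}}},"squeeze":{"type":"number"}},"required":["series"]}

```bash
mkdir -p pics; ls; python3 - <<'E'
from cell import sensors, vision
import cv2,numpy as np
s=sensors.observe();print(s)
for n in ("top","side"):
    c=vision.read_camera(n)
    cv2.imwrite(f"pics/{n}0.png",cv2.resize(c["pixels"],(768,576)))
    np.savez(f"{n}0.npz",**c)
    print(c["camera_matrix"],c["pose"])
E
```

```text
pics
{'time': 0.0, 'qpos': array([ 1.10501818e+00,  3.42712857e-01,  1.52503177e+00, -7.17451145e-06,
        1.27537754e+00, -1.46010359e-01]), 'qvel': array([ 1.67731926e-03,  1.02060430e-03,  1.64002458e-03, -8.39348641e-05,
        4.64517694e-04,  8.36171408e-04]), 'joint_efforts': array([-1.28768079e-04, -4.31238627e+01, -2.44219798e+01,  7.17758643e-02,
        5.57766692e-02, -1.29798273e-04]), 'tool_pos': array([0.16484412, 0.49804619, 0.24304491]), 'tool_rot': array([-3.14007842e+00, -2.15744139e-04,  2.82182680e+00]), 'contact_force': array([-0.12886052,  0.65888175, -0.18317794]), 'torque': array([ 0.01278788, -0.0174544 , -0.03530911]), 'opening': 0.09220070140512573}
[[362.47866991   0.         254.49299787]
 [  0.         362.47866991 194.09081492]
 [  0.           0.           1.        ]] [[ 6.25391995e-02 -9.77793626e-01  2.00021182e-01  3.72418843e-01]
 [-9.98042265e-01 -6.11303798e-02  1.32179432e-02 -7.38019839e-03]
 [-6.97049849e-04 -2.00456233e-01 -9.79702410e-01  1.18054165e+00]
 [ 0.00000000e+00  0.00000000e+00  0.00000000e+00  1.00000000e+00]]
[[419.07477195   0.         255.89767396]
 [  0.         419.07477195 192.62031936]
 [  0.           0.           1.        ]] [[ 0.86634934 -0.28124598  0.41272208  0.06580548]
 [-0.49942062 -0.49483725  0.71113651 -0.85327846]
 [ 0.00422598 -0.82221457 -0.56916197  0.81025772]
 [ 0.          0.          0.          1.        ]]
```

View pics/top0.png

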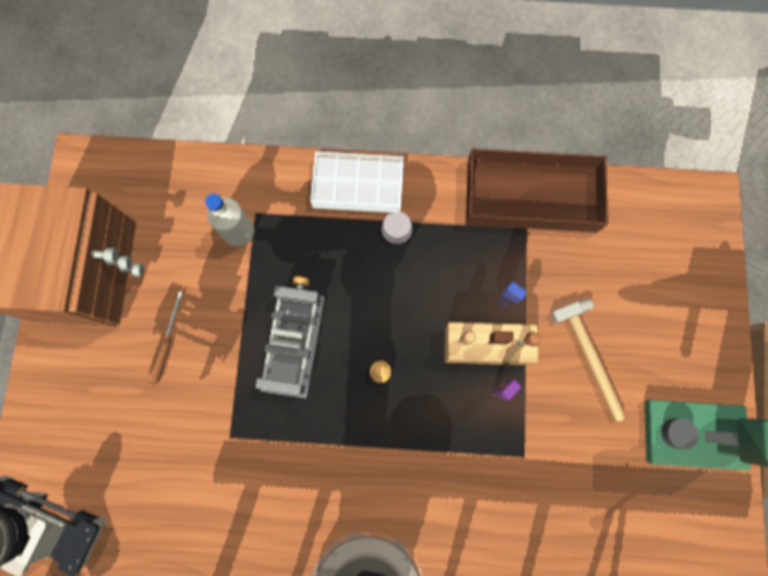

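View pics/side0.png

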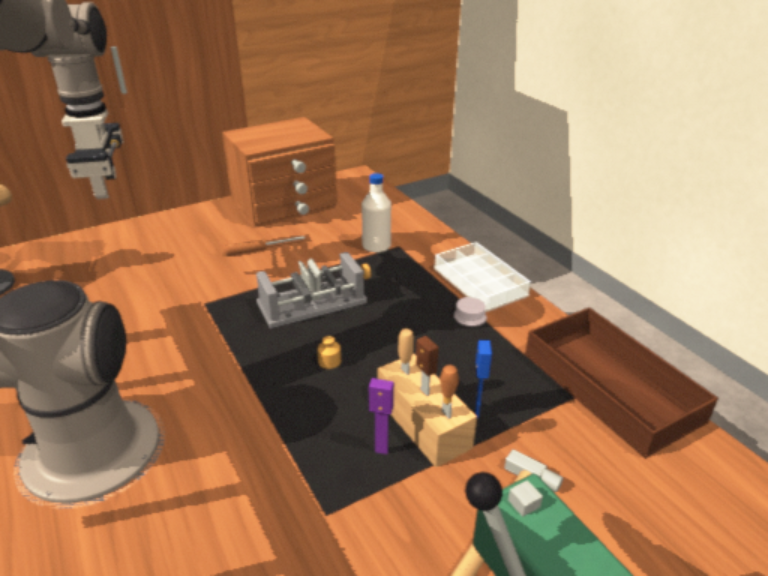

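The candidates are the dark flat handle in the middle slot (top 503,338; side 427,355), the blue look-alike (top 514,292; side 483,360), the purple look-alike (top 510,390; side 381,395), and the round handles of the punch (side 406,345) and creaser (side 449,383). The dark flat one fits the description, so I'll check it in an enlarged crop.

```bash
cat > h.py <<'E'
import numpy as np,cv2
def load(n): return dict(np.load(n))
def pts(c):
    K,P,Z=c["camera_matrix"],c["pose"],c["range_z"]
    v,u=np.mgrid[:Z.shape[0],:Z.shape[1]]
    p=np.stack([(u-K[0,2])/K[0,0]*Z,(v-K[1,2])/K[1,1]*Z,Z],-1)
    w=p@P[:3,:3].T+P[:3,3]; w[Z<=0]=np.nan
    return w
E
python3 - <<'E'
from h import *
t=load("top0.npz");s=load("side0.npz")
a=cv2.resize(t["pixels"][180:275,280:370],None,fx=4.4,fy=4.4,interpolation=cv2.INTER_CUBIC)
b=cv2.resize(s["pixels"][210:320,240:335],None,fx=4,fy=4,interpolation=cv2.INTER_CUBIC)
H=max(a.shape[0],b.shape[0]);f=lambda i:cv2.copyMakeBorder(i,0,H-i.shape[0],0,0,0)
cv2.imwrite("pics/crop.png",np.hstack([f(a),f(b)]))
a=cv2.resize(t["pixels"][175:275,150:235],None,fx=4.5,fy=4.5,interpolation=cv2.INTER_CUBIC)
b=cv2.resize(s["pixels"][155:225,160:260],None,fx=4,fy=4,interpolation=cv2.INTER_CUBIC)
H=max(a.shape[0],b.shape[0])
cv2.imwrite("pics/crop2.png",np.hstack([f(a),f(b)]))
w=pts(t)
np.set_printoptions(precision=3,suppress=True)
for m in [(335,225),(312,225),(352,226),(195,220),(253,248),(343,195),(340,260)]:
    print(m,w[m[1],m[0]])
E
```

```text
(335, 225) [ 0.503 -0.222  0.181]
(312, 225) [ 0.502 -0.161  0.161]
(352, 226) [ 0.506 -0.273  0.163]
(195, 220) [0.513 0.195 0.018]
(253, 248) [0.433 0.002 0.057]
(343, 195) [ 0.595 -0.248  0.156]
(340, 260) [ 0.41  -0.243  0.154]
```

View pics/crop.png

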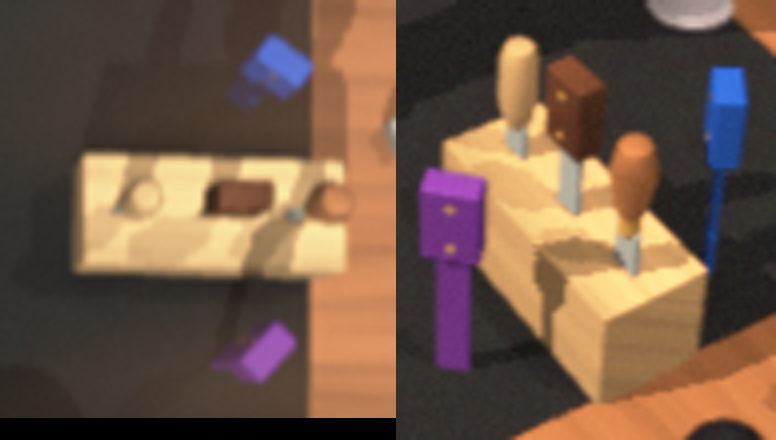

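View pics/crop2.png

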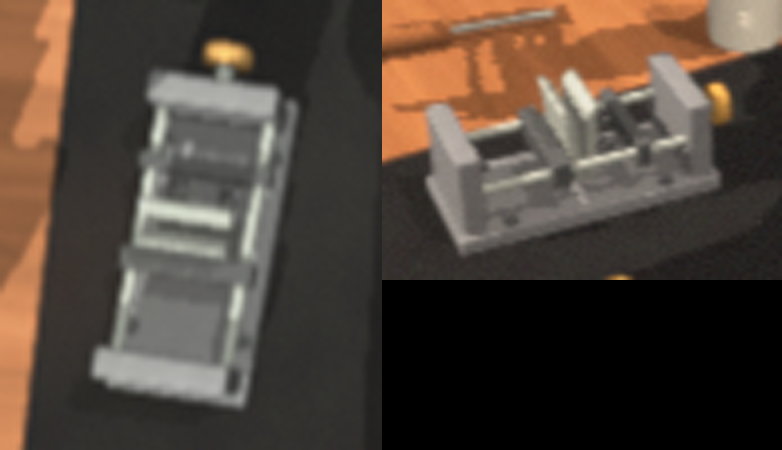

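The crop confirms it: the brown flat riveted handle in the middle slot is the gauge, with round-handled tools on either side. Next I'll measure the geometry.

```bash
python3 - <<'E'
from h import *
np.set_printoptions(precision=4,suppress=True)
for n in ("top0.npz","side0.npz"):
    c=load(n); w=pts(c); x,y,z=w[...,0],w[...,1],w[...,2]
    print(n)
    hsv=cv2.cvtColor(c["pixels"],cv2.COLOR_BGR2HSV)
    def rect(m,name):
        q=w[m][:,:2]; 
        if len(q)<5: print(name,len(q));return
        (cx,cy),(a,b),ang=cv2.minAreaRect((q*1000).astype(np.float32))
        print(name,len(q),"ctr",cx,cy,"size",a,b,"ang",ang,"mean",w[m].mean(0))
    R=(x>.42)&(x<.58)&(y>-.34)&(y<-.1)
    rect(R&(z>.067)&(z<.083),"blocktop")
    rect((x>.47)&(x<.54)&(y>-.25)&(y<-.19)&(z>.172)&(z<.19),"handletop")
    rect((x>.47)&(x<.54)&(y>-.25)&(y<-.19)&(z>.13)&(z<.19),"handle")
    S=(x>.34)&(x<.66)&(y>.09)&(y<.33)
    rect(S&(z>.006)&(z<.022),"base")
    rect(S&(z>.078)&(z<.088),"endblocks")
    for lo,hi in((.076,.088),):
        rect(S&(z>lo)&(z<hi)&(x<.47),"endA");rect(S&(z>lo)&(z<hi)&(x>.56),"endB")
    m=S&(z>.088)&(z<.105); rect(m,"plates")
    if m.sum()<150: print(w[m])
E
```

```text
top0.npz
blocktop 1157 ctr 505.71356201171875 -224.61532592773438 size 75.12733459472656 180.56346130371094 ang 1.9479392766952515 mean [ 0.5028 -0.2198  0.0752]
handletop 98 ctr 505.62591552734375 -224.2179718017578 size 19.46184730529785 36.56269073486328 ang 2.439741373062134 mean [ 0.5058 -0.2232  0.1796]
handle 135 ctr 505.615478515625 -223.97293090820312 size 19.46184730529785 37.0532112121582 ang 2.439741373062134 mean [ 0.5042 -0.2205  0.172 ]
base 1024 ctr 492.76409912109375 199.06744384765625 size 210.53909301757812 287.6783752441406 ang 87.62678527832031 mean [0.475  0.1879 0.0144]
endblocks 393 ctr 485.78179931640625 193.07679748535156 size 88.80406188964844 209.78050231933594 ang 84.90045928955078 mean [0.4832 0.1938 0.0836]
endA 195 ctr 391.1202392578125 201.50997924804688 size 88.85018920898438 19.77955436706543 ang 84.75167083740234 mean [0.3911 0.2008 0.0836]
endB 187 ctr 580.1063842773438 184.64990234375 size 88.79585266113281 20.357234954833984 ang 85.0517349243164 mean [0.5796 0.1853 0.0832]
plates 144 ctr 483.7471923828125 195.99349975585938 size 78.8753051757812
[... 5728 characters left out ...]
43]
 [0.4719 0.1826 0.0959]
 [0.4763 0.1853 0.093 ]
 [0.48   0.1864 0.0912]
 [0.4944 0.1802 0.0901]
 [0.4969 0.1781 0.0905]
 [0.4978 0.1723 0.0934]
 [0.4991 0.1674 0.0958]
 [0.4739 0.1799 0.0931]
 [0.4738 0.1715 0.0978]
 [0.4801 0.1788 0.0918]
 [0.4942 0.1722 0.0909]
 [0.4958 0.1681 0.0927]
 [0.4978 0.1647 0.094 ]
 [0.5001 0.1623 0.0947]
 [0.4744 0.1819 0.088 ]
 [0.4741 0.1728 0.0933]
 [0.4749 0.1666 0.0966]
 [0.493  0.1699 0.0888]
 [0.4944 0.1653 0.091 ]
 [0.4952 0.1591 0.0943]
 [0.5006 0.1639 0.0898]
 [0.4707 0.165  0.0952]
 [0.4742 0.1655 0.0937]
 [0.4784 0.1676 0.0912]
 [0.4932 0.1629 0.0891]
 [0.4959 0.1614 0.089 ]
 [0.4741 0.1658 0.0899]
 [0.477  0.1649 0.0894]
 [0.4721 0.1616 0.0892]]
```

Measured poses:

| Item | x, y (m) | Yaw (rad) |
|---|---|---|
| Gauge | 0.506, -0.225 | about 0.035 |
| Throat | 0.487, 0.192 | about -0.09 |

I'll move over the gauge at the present height.

Call:
step_arm(
  series=[
    [0.6, 1, -0.5, 0, -0.6],
    [0.6, 1, -0.5, 0, -0.6],
    [0.6, 1, -0.5, 0, -0.6],
    [0.6, 1, -0.5, 0, -0.6],
    [0.6, 1, -0.5, 0, -0.6],
    [0.6, 1, -0.5, 0, -0.6],
    [0.6, 1, -0.5, 0, -0.6],
    [0.6, 1, -0.5, 0, -0.6],
    [0.6, 1, -0.5, 0, -0.6],
    [0.6, 1, -0.5, 0, -0.6],
    [0.6, 1, -0.5, 0, -0.6],
    [0.6, 1, -0.5, 0, -0.6],
  ],
)

```text
time: 1.3
tool_pos: [0.4658, 0.3477, 0.2432]
tool_rot: [-3.141, -0.0, 2.244]
contact_force: [-1.0, 0.7, -0.3]
opening: 0.0551
```

Call:
step_arm(
  series=[
    [0.6, 0.1, -1, 0, -0.6],
    [0.6, 0.1, -1, 0, -0.6],
    [0.6, 0.1, -1, 0, -0.6],
    [0.6, 0.1, -1, 0, -0.6],
    [0.6, 0.1, -1, 0, -0.6],
    [0.6, 0.1, -1, 0, -0.6],
    [0.6, 0.1, -1, 0, -0.6],
    [0.6, 0.1, -1, 0, -0.6],
    [0.6, 0.1, -1, 0, -0.6],
    [0.6, 0.1, -1, 0, -0.6],
    [0.6, 0.1, -1, 0, -0.6],
    [0.6, 0.1, -1, 0, -0.6],
  ],
)

```text
time: 2.5
tool_pos: [0.4948, 0.0474, 0.2434]
tool_rot: [-3.141, -0.0, 1.668]
contact_force: [0.5, -0.1, 0.1]
opening: 0.0549
```

Call:
step_arm(
  series=[
    [0.6, 0.05, -1, 0, -0.1],
    [0.6, 0.05, -1, 0, -0.1],
    [0.6, 0.05, -1, 0, -0.1],
    [0.6, 0.05, -1, 0, -0.1],
    [0.6, 0.05, -1, 0, -0.1],
    [0.6, 0.05, -1, 0, -0.1],
    [0.6, 0.05, -1, 0, -0.1],
    [0.6, 0.05, -1, 0, -0.1],
    [0.6, 0, -1, 0, 0],
    [0.6, 0, -1, 0, 0],
    [0.6, 0, -0.9, 0, 0],
    [0.6, 0, 0, 0, 0],
  ],
)

```text
time: 3.7
tool_pos: [0.5047, -0.2265, 0.243]
tool_rot: [-3.141, 0.0, 1.603]
contact_force: [0.7, 0.0, 0.4]
opening: 0.0552
```

```bash
python3 - <<'E'
from cell import sensors
s=sensors.observe();print(s['time'],s['tool_pos'],s['tool_rot'],s['contact_force'],s['qpos'])
E
```

```text
3.7 [ 0.50466583 -0.22645282  0.24304665] [-3.14084197e+00  2.70685466e-04  1.60296130e+00] [0.66730403 0.04904545 0.36933868] [-5.59996376e-01  3.94538136e-01  1.44630524e+00 -6.67710186e-04
  1.30122112e+00 -5.91983266e-01]
```

Call:
step_arm(
  series=[
    [0.6, 0.06, 0.06, -0.7, 0],
    [0.6, 0, 0, -0.7, 0],
    [0.6, 0, 0, -0.7, 0],
    [0.6, 0, 0, -0.6, 0],
    [0.6, 0, 0, -0.6, 0],
    [0.6, 0, 0, -0.42, 0],
    [0.6, 0, 0, 0, 0],
  ],
)

```text
time: 4.4
tool_pos: [0.5058, -0.2215, 0.1492]
tool_rot: [-3.139, -0.002, 1.606]
contact_force: [-0.2, 0.3, 0.4]
opening: 0.0548
```

```bash
python3 - <<'E'
from cell import sensors,vision
import cv2
s=sensors.observe();print(s['time'],s['tool_pos'],s['tool_rot'],s['contact_force'])
c=vision.read_camera("side")
cv2.imwrite("pics/s1.png",cv2.resize(c["pixels"][180:320,220:350],None,fx=4,fy=4,interpolation=cv2.INTER_CUBIC))
E
```

```text
4.4 [ 0.50577513 -0.22152402  0.14922683] [-3.13890050e+00 -2.01681304e-03  1.60623284e+00] [-0.16391525  0.28398364  0.43238271]
```

View pics/s1.png

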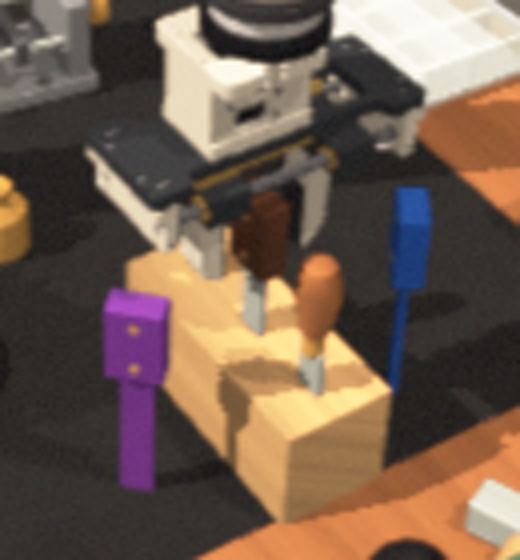

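The fingers straddle the brown handle and nothing else is touched. y reads 3 mm off, so I'll correct that and then close.

Call:
step_arm(
  series=[
    [0.6, 0, -0.13, 0, 0],
    [0.6, 0, 0, 0, 0],
  ],
)

```text
time: 4.65
tool_pos: [0.507, -0.2264, 0.1516]
tool_rot: [3.14, 0.001, 1.606]
contact_force: [0.6, -0.7, 0.1]
opening: 0.0549
```

Call:
step_arm(
  series=[
    [0.1, 0, 0, 0, 0],
    [0, 0, 0, 0, 0],
    [0, 0, 0, 0, 0],
    [0, 0, 0, 0, 0],
    [0, 0, 0, 0, 0],
    [0, 0, 0, 0, 0],
  ],
  squeeze=30,
)

```text
time: 5.25
tool_pos: [0.5067, -0.2258, 0.1508]
tool_rot: [3.141, 0.0, 1.606]
contact_force: [1.3, -0.7, -0.1]
opening: 0.0199
```

Call:
step_arm(
  series=[
    [0, 0, 0, 0.3, 0],
    [0, 0, 0, 0.5, 0],
    [0, 0, 0, 0.6, 0],
    [0, 0, 0, 0.8, 0],
    [0, 0, 0, 0.8, 0],
    [0, 0, 0, 0.8, 0],
    [0, 0, 0, 0.8, 0],
    [0, 0, 0, 0.8, 0],
    [0, 0, 0, 0.8, 0],
    [0, 0, 0, 0.4, 0],
    [0, 0, 0, 0, 0],
  ],
)

```text
time: 6.35
tool_pos: [0.5066, -0.2261, 0.3176]
tool_rot: [3.139, 0.002, 1.606]
contact_force: [0.8, 0.7, -1.1]
opening: 0.02
```

```bash
python3 - <<'E'
from cell import sensors,vision
import cv2
s=sensors.observe();print(s['time'],s['tool_pos'],s['tool_rot'],s['contact_force'],s['opening'])
c=vision.read_camera("side")
cv2.imwrite("pics/s2.png",cv2.resize(c["pixels"][100:320,200:360],None,fx=3,fy=3,interpolation=cv2.INTER_CUBIC))
E
```

```text
6.35 [ 0.50663121 -0.2260566   0.31763661] [3.13932756e+00 1.83543677e-03 1.60578051e+00] [ 0.78800273  0.73580145 -1.13013924] 0.020011102614921214
```

View pics/s2.png

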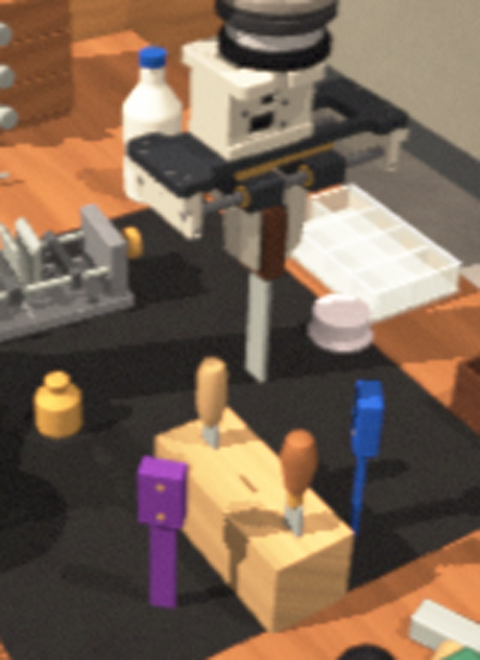

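The gauge is lifted clear and hangs upright, and the slot is empty. Next I'll go over the throat.

Call:
step_arm(
  series=[
    [0, 0, 0.4, 0, 0],
    [0, 0, 0.8, 0, -0.1],
    [0, -0.1, 1, 0, -0.2],
    [0, -0.1, 1, 0, -0.2],
    [0, -0.1, 1, 0, -0.2],
    [0, -0.1, 1, 0, -0.2],
    [0, -0.1, 1, 0, -0.2],
    [0, -0.1, 1, 0, -0.2],
    [0, -0.1, 1, 0, -0.2],
    [0, -0.1, 1, 0, -0.1],
    [0, 0, 1, 0, 0],
    [0, 0, 1, 0, 0],
  ],
)

```text
time: 7.6
tool_pos: [0.4855, 0.0558, 0.3147]
tool_rot: [-3.139, -0.0, 1.478]
contact_force: [0.8, 0.4, -0.8]
opening: 0.0197
```

Call:
step_arm(
  series=[
    [0, 0, 1, -0.4, 0],
    [0, 0, 1, -0.4, 0],
    [0, 0, 1, -0.4, 0],
    [0, 0, 1, -0.4, 0],
    [0, 0, 0.8, -0.2, 0],
    [0, 0, 0.5, 0, 0],
    [0, 0, 0.2, 0, 0],
    [0, 0, 0, 0, 0],
    [0, 0, 0, 0, 0],
  ],
)

```text
time: 8.5
tool_pos: [0.4866, 0.1911, 0.271]
tool_rot: [3.141, 0.0, 1.477]
contact_force: [-0.2, 0.4, -0.8]
opening: 0.0201
```

```bash
cat > look.py <<'E'
import sys
from cell import sensors,vision
from h import *
np.set_printoptions(precision=4,suppress=True)
s=sensors.observe();print(s['time'],s['tool_pos'],s['tool_rot'],s['contact_force'],s['opening'])
tag=sys.argv[1]
for n,(v0,v1,u0,u1) in (("side",(110,220,150,260)),("top",(160,280,140,250))):
    c=vision.read_camera(n);np.savez(n+tag+".npz",**c)
    cv2.imwrite(f"pics/{n}{tag}.png",cv2.resize(c["pixels"][v0:v1,u0:u1],None,fx=5,fy=5,interpolation=cv2.INTER_CUBIC))
    if n=="side":
        w=pts(c);x,y,z=w[...,0],w[...,1],w[...,2];tp=s['tool_pos']
        near=(abs(x-tp[0])<.03)&(abs(y-tp[1])<.035)
        m=near&(z<tp[2]-.03)&(z>.102)
        if m.sum()>8:
            q=w[m];bl=q[q[:,2]>tp[2]-.12]
            print("blade pts",m.sum(),"zmin",q[:,2].min())
            for lo in np.arange(q[:,2].min(),q[:,2].max(),.015):
                k=q[(q[:,2]>=lo)&(q[:,2]<lo+.015)]
                if len(k)>3: print(lo,len(k),k.mean(0),k[:,1].min(),k[:,1].max())
E
python3 look.py 3
```

```text
8.5 [0.4866 0.1911 0.271 ] [3.1411 0.0002 1.4774] [-0.1864  0.4029 -0.7954] 0.020139133907385916
blade pts 87 zmin 0.14372416363681417
0.14372416363681417 14 [0.4862 0.1888 0.1518] 0.17801191038627495 0.2009559341809366
0.1587241636368142 10 [0.4858 0.1872 0.1671] 0.1776833554950512 0.19902516480805899
0.1737241636368142 16 [0.4863 0.1892 0.1813] 0.18028619568467863 0.2015997002758172
0.1887241636368142 13 [0.4862 0.1885 0.1956] 0.17976851988640896 0.20052020430610118
0.20372416363681423 13 [0.486  0.1877 0.2109] 0.18174871019463157 0.19674246753289704
0.21872416363681424 15 [0.4864 0.1884 0.2263] 0.1787388706775268 0.20403052733311355
0.23372416363681425 6 [0.4862 0.1828 0.2366] 0.17883156735081607 0.19266482077059677
```

View pics/side3.png

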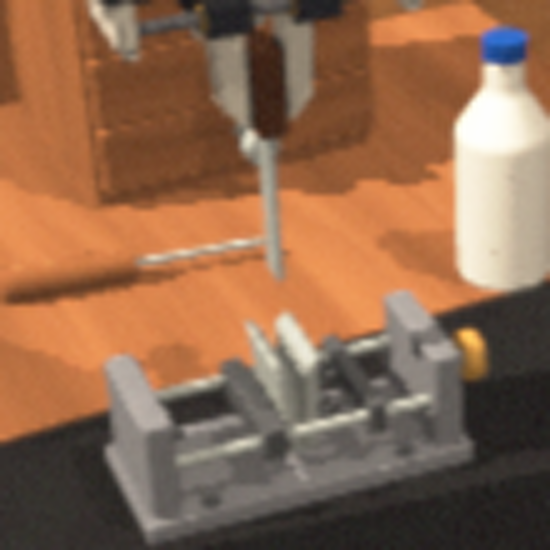

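The blade hangs in line over the throat (blade tip at about (275,275), plates at (285,340)). I'll lower it in stages.

Call:
step_arm(
  series=[
    [0, 0, 0, -0.4, 0],
    [0, 0, 0, -0.5, 0],
    [0, 0, 0, -0.5, 0],
    [0, 0, 0, -0.4, 0],
    [0, 0, 0, -0.3, 0],
    [0, 0, 0, 0, 0],
  ],
)

```text
time: 9.2
tool_pos: [0.486, 0.1914, 0.217]
tool_rot: [-3.14, 0.001, 1.478]
contact_force: [0.1, 0.2, -0.6]
opening: 0.0202
```

Call:
step_arm(
  series=[
    [0, 0, 0, -0.2, 0],
    [0, 0, 0, -0.2, 0],
    [0, 0, 0, -0.2, 0],
    [0, 0, 0, -0.2, 0],
    [0, 0, 0, 0, 0],
    [0, 0, 0, 0, 0],
  ],
)

```text
time: 9.8
tool_pos: [0.4865, 0.1916, 0.1982]
tool_rot: [-3.141, 0.0, 1.478]
contact_force: [-0.4, 0.2, -2.1]
opening: 0.0199
```

```bash
python3 look.py 4
```

```text
9.8 [0.4865 0.1916 0.1982] [-3.1415  0.0001  1.4778] [-0.4187  0.16   -2.1246] 0.019901558202000867
blade pts 52 zmin 0.10309247444976877
0.10309247444976877 13 [0.486  0.1885 0.1102] 0.18138102102179143 0.19901275368965265
0.11809247444976877 11 [0.486  0.1872 0.1262] 0.17924175237138273 0.198503282599942
0.13309247444976877 15 [0.4858 0.1889 0.1395] 0.17985517821655916 0.20077836616414646
0.14809247444976875 10 [0.4859 0.1886 0.1543] 0.18045720971975543 0.20011947897081583
```

View pics/side4.png

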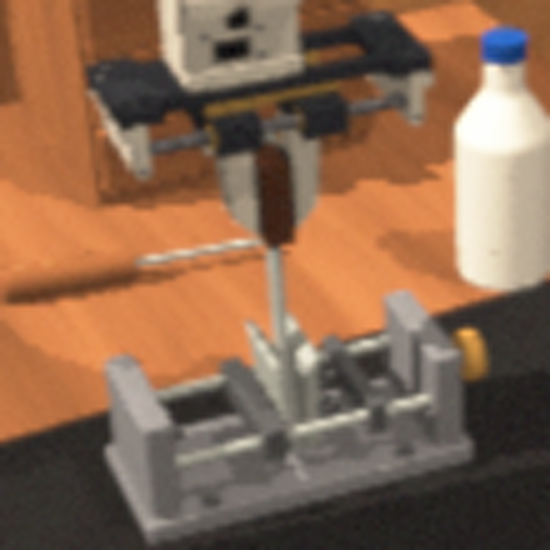

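Call:
step_arm(
  series=[
    [0, 0, 0, -0.2, 0],
    [0, 0, 0, -0.2, 0],
    [0, 0, 0, -0.2, 0],
    [0, 0, 0, 0, 0],
    [0, 0, 0, 0, 0],
  ],
)

```text
time: 10.4
tool_pos: [0.4865, 0.1916, 0.183]
tool_rot: [-3.141, 0.0, 1.478]
contact_force: [-0.0, 0.0, -1.2]
opening: 0.0196
```

Call:
step_arm(
  series=[
    [0, 0, 0, 0, 0],
  ],
)

```text
time: 10.5
tool_pos: [0.4866, 0.1917, 0.1833]
tool_rot: [3.141, -0.0, 1.478]
contact_force: [-0.3, 0.7, 0.0]
opening: 0.0198
```

Call:
step_arm(
  series=[
    [0, 0, 0, -0.04, 0],
    [0, 0, 0, -0.04, 0],
    [0, 0, 0, 0, 0],
  ],
)

```text
time: 10.8
tool_pos: [0.4865, 0.1917, 0.1812]
tool_rot: [3.142, 0.0, 1.478]
contact_force: [0.8, -0.6, -1.5]
opening: 0.0197
```

Call:
step_arm(
  series=[
    [0, 0, 0, -0.04, 0],
    [0, 0, 0, -0.04, 0],
    [0, 0, 0, 0, 0],
  ],
)

```text
time: 11.1
tool_pos: [0.4865, 0.1916, 0.1791]
tool_rot: [-3.141, 0.0, 1.478]
contact_force: [0.5, -0.2, -0.3]
opening: 0.0198
```

Call:
step_arm(
  series=[
    [0, 0, 0, -0.04, 0],
    [0, 0, 0, -0.04, 0],
    [0, 0, 0, 0, 0],
  ],
)

```text
time: 11.4
tool_pos: [0.4865, 0.1916, 0.1771]
tool_rot: [-3.141, 0.0, 1.478]
contact_force: [0.5, -0.2, -1.2]
opening: 0.0197
```

Call:
step_arm(
  series=[
    [0, 0, 0, -0.04, 0],
    [0, 0, 0, -0.04, 0],
    [0, 0, 0, 0, 0],
  ],
)

```text
time: 11.7
tool_pos: [0.4865, 0.1916, 0.1751]
tool_rot: [-3.141, 0.0, 1.478]
contact_force: [1.1, -0.1, -0.9]
opening: 0.0197
```

Call:
step_arm(
  series=[
    [0, 0, 0, -0.04, 0],
    [0, 0, 0, -0.04, 0],
    [0, 0, 0, 0, 0],
  ],
)

```text
time: 12.0
tool_pos: [0.4865, 0.1917, 0.1731]
tool_rot: [-3.141, 0.0, 1.478]
contact_force: [-0.1, -0.1, -1.9]
opening: 0.0198
```

Call:
step_arm(
  series=[
    [0, 0, 0, -0.04, 0],
    [0, 0, 0, -0.04, 0],
    [0, 0, 0, 0, 0],
  ],
)

```text
time: 12.3
tool_pos: [0.4865, 0.1916, 0.1711]
tool_rot: [-3.142, 0.0, 1.478]
contact_force: [-0.2, 0.2, -1.4]
opening: 0.0196
```

Call:
step_arm(
  series=[
    [0, 0, 0, 0, 0],
  ],
)

```text
time: 12.4
tool_pos: [0.4865, 0.1916, 0.1712]
tool_rot: [-3.142, 0.0, 1.478]
contact_force: [0.5, -0.3, -1.8]
opening: 0.0199
```

Call:
step_arm(
  series=[
    [0, 0, 0, -0.04, 0],
    [0, 0, 0, -0.04, 0],
    [0, 0, 0, 0, 0],
  ],
)

```text
time: 12.7
tool_pos: [0.4865, 0.1917, 0.1691]
tool_rot: [-3.141, 0.0, 1.478]
contact_force: [1.2, -0.0, -1.5]
opening: 0.02
```

Call:
step_arm(
  series=[
    [0, 0, 0, -0.04, 0],
    [0, 0, 0, -0.04, 0],
    [0, 0, 0, 0, 0],
  ],
)

```text
time: 13.0
tool_pos: [0.4865, 0.1917, 0.1672]
tool_rot: [3.142, 0.0, 1.478]
contact_force: [0.9, 0.2, -0.6]
opening: 0.0198
```

Call:
step_arm(
  series=[
    [0, 0, 0, -0.04, 0],
    [0, 0, 0, -0.04, 0],
    [0, 0, 0, 0, 0],
  ],
)

```text
time: 13.3
tool_pos: [0.4866, 0.1917, 0.1653]
tool_rot: [3.141, -0.0, 1.478]
contact_force: [1.0, 0.0, -0.2]
opening: 0.02
```

Call:
step_arm(
  series=[
    [0, 0, 0, 0, 0],
  ],
)

```text
time: 13.4
tool_pos: [0.4865, 0.1917, 0.1652]
tool_rot: [3.141, -0.0, 1.478]
contact_force: [-0.3, 0.1, 1.1]
opening: 0.0198
```

Contact begins near TCP z ≈ 0.167. I'll go on in finer steps.

Call:
step_arm(
  series=[
    [0, 0, 0, -0.04, 0],
    [0, 0, 0, -0.04, 0],
    [0, 0, 0, 0, 0],
  ],
)

```text
time: 13.7
tool_pos: [0.4866, 0.1917, 0.1633]
tool_rot: [3.141, -0.0, 1.478]
contact_force: [-0.3, -0.4, 1.9]
opening: 0.0197
```

Call:
step_arm(
  series=[
    [0, 0, 0, 0, 0],
  ],
)

```text
time: 13.8
tool_pos: [0.4866, 0.1917, 0.1633]
tool_rot: [3.141, -0.0, 1.478]
contact_force: [0.8, 0.3, 2.1]
opening: 0.0196
```

Call:
step_arm(
  series=[
    [0, 0, 0, -0.04, 0],
    [0, 0, 0, 0, 0],
  ],
)

```text
time: 14.0
tool_pos: [0.4866, 0.1917, 0.1623]
tool_rot: [3.141, -0.0, 1.478]
contact_force: [-0.0, 0.0, 3.5]
opening: 0.0196
```

Call:
step_arm(
  series=[
    [0, 0, 0, 0, 0],
  ],
)

```text
time: 14.1
tool_pos: [0.4866, 0.1917, 0.1623]
tool_rot: [3.141, -0.0, 1.478]
contact_force: [0.1, -0.8, 3.5]
opening: 0.0202
```

Call:
step_arm(
  series=[
    [0, 0, 0, -0.04, 0],
    [0, 0, 0, 0, 0],
  ],
)

```text
time: 14.3
tool_pos: [0.4866, 0.1917, 0.1613]
tool_rot: [3.141, -0.0, 1.478]
contact_force: [0.3, 0.9, 3.4]
opening: 0.0196
```

Call:
step_arm(
  series=[
    [0, 0, 0, 0, 0],
  ],
)

```text
time: 14.4
tool_pos: [0.4866, 0.1917, 0.1613]
tool_rot: [3.141, -0.0, 1.478]
contact_force: [0.2, -0.5, 4.4]
opening: 0.0197
```

The push is now about 5 N (reading +3.9 N against a hanging baseline of about -1.2 N). I'll settle and check.

Call:
step_arm(
  series=[
    [0, 0, 0, 0, 0],
    [0, 0, 0, 0, 0],
    [0, 0, 0, 0, 0],
    [0, 0, 0, 0, 0],
  ],
)

```text
time: 14.8
tool_pos: [0.4866, 0.1917, 0.1613]
tool_rot: [3.141, -0.0, 1.478]
contact_force: [0.5, 0.4, 3.8]
opening: 0.0196
```

```bash
python3 look.py 5; python3 -c "
from cell import sensors
print(sensors.observe()['contact_force'])
import cv2,numpy as np
a=cv2.imread('pics/side5.png');b=cv2.imread('pics/top5.png');b=cv2.resize(b,(a.shape[1]//2,a.shape[0]//2));a=cv2.resize(a,None,fx=.9,fy=.9)
H=a.shape[0];b=cv2.copyMakeBorder(b,0,H-b.shape[0],0,0,0);cv2.imwrite('pics/both5.png',np.hstack([a,b]))"
```

```text
14.8 [0.4866 0.1917 0.1613] [ 3.1414 -0.0001  1.4778] [0.4523 0.3658 3.7613] 0.019554011682345485
blade pts 19 zmin 0.10475711834177504
0.10475711834177504 13 [0.4859 0.188  0.1119] 0.1771656278793603 0.19831943178502365
0.11975711834177503 6 [0.4855 0.1844 0.125 ] 0.18013686874202883 0.19360582832430673
[0.54451162 0.37613801 3.49186681]
```

View pics/both5.png

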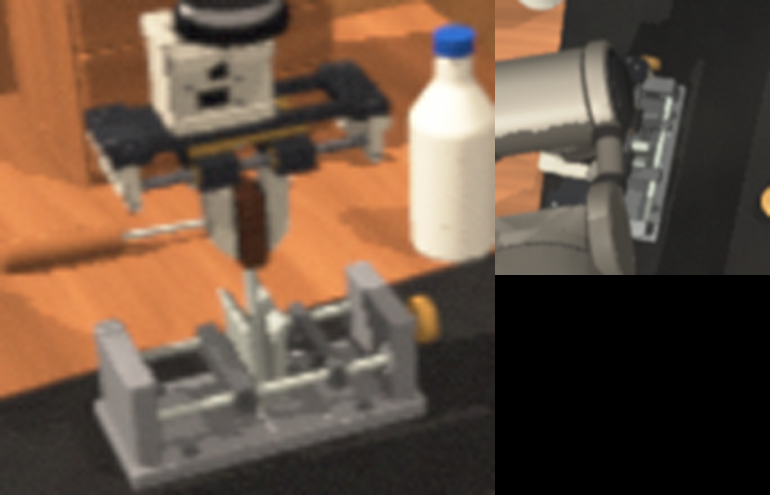

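The blade stands upright between the plates (side view about (255,330)), still gripped, with the push steady at about 5 N. I'll hand in.

```bash
python3 -c "
from cell import hand_in,sensors
print(hand_in()); s=sensors.observe(); print(s['time'],s['tool_pos'],s['contact_force'],s['opening'])"
```

```text
the job is handed in; nothing more can be done
None
the job is handed in; nothing more can be done
```

I took the brown flat-handled gauge from the block's middle slot, lowered its blade into the splitter's throat, and handed in with it still gripped and upright. No verdict was reported.

- **Push:** it held steady at about 5 N. The last force readings were +3.5 to +3.8 N, against about -1.2 N with the gauge hanging free. The readings scatter by about 0.6 N.
- **Depth:** the blade's end was about 54 mm below the throat's top. It first touched the plates at about 48 to 50 mm. This assumes the gauge had not slipped in the grip.
- **Alignment and grip:** the tool was vertical to within about 0.001 rad, and its yaw was set to the splitter's measured yaw of about -0.09 rad. The fingers stood 19.6 mm apart on the 20 mm handle, with the grip set to 30 N.
- **Other things on the bench:** I saw no contact with the other tools or bystanders in the views I checked, though I did not re-measure their positions at the end. In the last top view the arm hid much of the throat, so the final fit was checked from the side camera only.
- **Not checked directly:** I had no reading of the force on each plate. From the 5 N push I estimate about 3.5 to 4 N on each.

The clock read 14.8 s just before hand-in. No check failed; the only correction on the way was a 3 mm offset in y before gripping.

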